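# Slide the chime's battery pack and remote face to face onto the sloping stand

### The arm

A 7-joint arm with a two-finger parallel gripper is mounted at the origin on the work surface. World frame = base frame: x ahead of the robot, y to its left, z up, the work surface at z = 0. Lengths are in m, angles in degrees, forces in N, time in s.
With the tool pointing down it reaches from about 0.425 to 0.95 m from the base axis. Payload 4.7 kg.
Tool frame: the origin (TCP) lies between the finger pads; the fingertips stand 19 mm ahead of it and the grasp point (between the pads) is the TCP; z points along the fingers, y is the direction in which the jaws open and shut (so a half turn about z gives the same grasp; the last joint's range is limited). The gripper opens to 87 mm and grips with 3 to 60 N. Pads are 19 mm wide; open, the fingers measure 117 mm over their backs; the gripper's body (75 mm by 190 mm) begins 51 mm behind the grasp point.
Start: joints at [-75.052, 26.849, -2.785, 87.806, 1.381, 65.374, -4.715], TCP at [0.193, 0.647, 0.242] pointing down, gripper open.
Joint ranges: [-148.3, 148.3], [-19.14, 114.17], [-79.39, 73.82], [5.75, 140.21], [-59.74, 239.74], [12.07, 113.84], [-152.46, 152.46]. Speed limits (degrees/s): [147.25, 147.25, 180, 180, 180, 180, 180].

### API

Orientations are given as [roll, pitch, yaw] about the fixed x, y, z axes, in that order (R = Rz(yaw) Ry(pitch) Rx(roll)).
In Python, from workcell import arm, optics gives the robot as it stands. The module is installed in compiled form; this text tells all that it offers. Calls block until the motion is done:
- arm.reach(position, orientation): joint-space move of the TCP to a pose.
- arm.movel(position, v=0.15, rotation=None): straight line of the TCP; rotation=None keeps the orientation; v is the mean speed in m/s.
- arm.movej(angles): joint-space move.
- arm.gripper_to(opening, newtons=None): finger opening in m; newtons is the grip in N (None keeps the last); returns when the fingers have stopped.
- arm.pause(seconds).
- arm.solve_ik(position, orientation): joint angles nearest the present ones, or None.
- arm.read_state(): the state.
- optics.capture(name): name is "scene" or "side" or "wrist"; returns the picture (420x560x3 uint8, red, green, blue); there is no depth.
- optics.calibration(name): a dict with "vfov" (degrees; the focal length in pixels is half the picture's height over the tangent of half this angle, whatever the lens; pixels are square), "cx", "cy" (the principal point, pixels), "camera_from_world" (4x4, takes a point from world to camera coordinates). Camera axes: x right, y down, z forward; pixel columns grow to the right and rows downward; lengths in m; the calibration is good to about 2 mm. A picture is of the moment at which its call begins: read the wrist's pose just before it. calibration takes no time and is no camera call; for the wrist camera it gives the pose at the moment of the call.
A pose or a line that the arm cannot do raises arm.IKError and nothing moves.
- arm.finish_job(): hands the job in, once; it reports no verdict.
The state is a dict: "clock": time; "q": joint angles; "dq": joint speeds; "effort": joint torques, N m; "tcp_pos": TCP position; "ee_rot": TCP orientation; "contact_force": force on the tool from outside, world axes, zero at the start; "wrist_torque": the same for the moment, N m; "finger_gap": finger opening in m.
Only numpy, scipy, OpenCV 4.12 (cv2) and the standard library are available. Lean on these libraries where they do the work, as an engineer would, in place of code of your own. Each camera call takes 0.05 s, during which the arm holds its last target. There are 200 camera calls.

### The job

Put the door chime together on its sloping stand: first take the key off the white battery pack and lay it flat on the middle of the cork coaster. Then lay the pack flat on the steel face a little up the slope and slide it down, faces touching, until its tongue is fully home under the stand's lip, and only then slide the blue remote home under the pack's own lip in the same way, laid flat on the pack a little up the slope first. Leave both flat, centred and square, the key on its coaster, and do not disturb the jar, cologne bottle, shoehorn or second key.

Things in the scene. Friction and masses are not known exactly. Their poses are not given: they have to be found in the camera images.
- bed: Steel face of the fixed stand, rising 25 degrees. Origin: on the face, 55 mm above the table, at the pack's home. +x points up the slope, z out of the face, y level. Face 36 mm wide (y), x = -42 to +48 mm; bed 12 mm thick, sides clear. Pack is home when its centre is at x = 0, y = 0, z = 7 mm here, axes parallel, tongue against the stop wall at x = -42 mm. It lies flat only 11 mm or more above home.
- stand: Fixed dark wooden foot of the stand, 130 x 90 mm, 8 mm thick, with two 34 mm wide posts under the bed. Origin on the table, straight below the bed's origin. Its +x is the level direction of the rising slope, its -x end the low end; the low end faces roughly away from the robot (within 25 degrees).
- bed_lip (a point): Middle of the edge of the stand's wooden lip at the low end of the steel face. The lip overhangs the face from the bed's x = -42 to -31 mm (this point at -31), over its whole 36 mm width; underside 10 mm, top 13 mm above the face. The home pack's tongue lies under it. Axes as the bed's.
- pack_mid (a point): Centre of the loose white battery pack (half-way up its 14 mm slab), about 0.11 kg, on its flat underside at the start. z out of its top, -x towards its grey tongue. Its x: slab -30 to +42 mm, 50 mm wide (y); tongue -42 to -30 mm, 50 mm wide, 7 mm thick, flush with the underside. Grip by the 50 mm width near x = +6 mm. The top is flat from x = -26 to +42 mm.
- pack_lip (a point): Middle of the edge of the grey lip on the pack's top, near its tongue end. The lip is 30 mm wide and overhangs the top from the pack's x = -26 to -17 mm (this point at -17); underside 9 mm, top 12 mm above the pack's top. Its stop wall's inner face is at x = -26 mm. Axes as the pack's.
- remote_mid (a point): Centre of the loose blue chime remote (20 mm thick), about 0.06 kg, on its flat underside at the start. z out of its top (white button), -x to its tongue, steel cap at +x. Its x: block -23 to +34 mm, 34 mm wide; tongue -34 to -23 mm, 6 mm thick, flush with underside. Grip by its width near x = +6 mm. Home: centre at x = +8, y = 0, z = +17 mm from pack_mid, axes parallel. Lies flat only 9 mm or more above home.
- jar_mid (a point): Bystander: centre of a loose cream ceramic jar with a flip-top lid, standing upright, 76 mm across and 103 mm high; this point is 50 mm above its underside. Leave alone.
- shoehorn: Bystander: loose chrome shoehorn lying flat, 185 mm long along its x, 42 mm wide at its blade (+x) end, up to 9 mm high; origin on the table at about its middle. Leave alone.
- key_mid (a point): Point near the middle (3 mm over its underside) of the loose steel key that starts lying on the flat top of the pack, about 0.03 kg. z up; its x runs along it: square bow (head) from x = -29 to -5 mm, 24 mm wide, 6 mm thick; shaft on to x = +24 mm, 7 mm wide, 4 mm thick, underside flush. Take it by the bow's 24 mm width, at x = -17 mm.
- coaster: Round cork coaster on the table, 96 mm across, 5 mm thick, does not move; origin at the centre of its underside. The key goes on its middle.
- cologne: Bystander: loose green glass cologne bottle with a brass cap, standing upright, 48 mm across, 140 mm high; origin at the centre of its underside. Leave alone.
- key_b: Bystander: a second steel key just like the first, lying on the table; origin on its underside, near its middle. Leave alone.
Not all that is in view belongs to the job. Leave any orange, red or yellow look-alike of the part that bears pack_mid alone.

How it is judged (in metres and radians):
On the way, in this order (a step that is already met when the one before it is completed fails the run):
1. the key lies flat on the cork coaster, let go (horizontal distance between key_mid and coaster below 0.025 m and z of key_mid in the frame of coaster between 0.006 and 0.011 m and angle between key_mid's own z axis and vertical below 0.12 rad and contact force between the fingers and key_a below 0.1 N), for 0.2 s.
2. the pack lies flat on the stand's face, up the slope from home (7 to 45 mm) (z of pack_mid in the frame of bed between 0.005 and 0.0095 m and y of pack_mid in the frame of bed between -0.01 and 0.01 m and angle between the z axis of pack_mid and the z axis of bed, either way round below 0.07 rad and angle between the x axis of pack_mid and the x axis of bed, either way round below 0.25 rad and x of pack_mid in the frame of bed between 0.007 and 0.045 m), for 0.05 s.
3. the pack has been slid down fully home under the stand's lip (z of pack_mid in the frame of bed between 0.005 and 0.0085 m and y of pack_mid in the frame of bed between -0.005 and 0.005 m and angle between the z axis of pack_mid and the z axis of bed, either way round below 0.07 rad and angle between the x axis of pack_mid and the x axis of bed, either way round below 0.1 rad and x of pack_mid in the frame of bed between -0.003 and 0.003 m), for 0.2 s.
4. with the pack home, the remote lies flat on it, up the slope from home (7 to 45 mm) (all of step 3 and z of remote_mid in the frame of pack_mid between 0.015 and 0.0195 m and y of remote_mid in the frame of pack_mid between -0.01 and 0.01 m and angle between the z axis of remote_mid and the z axis of pack_mid, either way round below 0.07 rad and angle between the x axis of remote_mid and the x axis of pack_mid, either way round below 0.25 rad and x of remote_mid in the frame of pack_mid between 0.015 and 0.053 m), for 0.05 s.
5. the remote has been slid down fully home under the pack's lip (z of remote_mid in the frame of pack_mid between 0.015 and 0.0185 m and y of remote_mid in the frame of pack_mid between -0.005 and 0.005 m and angle between the z axis of remote_mid and the z axis of pack_mid, either way round below 0.07 rad and angle between the x axis of remote_mid and the x axis of pack_mid, either way round below 0.1 rad and x of remote_mid in the frame of pack_mid between 0.005 and 0.011 m), for 0.2 s.
At the end, for the whole second after the job is handed in: The pack is home on the stand (within 3 mm along the slope, 5 mm sideways, flat on the face, square within about 5 degrees), the remote is home on the pack within the same tolerances, the key lies flat on the coaster, its middle within 25 mm of the centre, and all are at rest and released (all of step 3 and all of step 5 and horizontal distance between key_mid and coaster below 0.025 m and z of key_mid in the frame of coaster between 0.006 and 0.011 m and angle between key_mid's own z axis and vertical below 0.12 rad and linear speed of each of pack, remote, key_a below 0.01 m/s and angular speed of each of pack, remote, key_a below 0.1 rad/s); the robot touches nothing.
It fails at once if the jar is moved more than 15 mm (distance of jar_mid from where it was at the start of the episode above 0.015 m).
It fails at once if the shoehorn is moved more than 15 mm (distance of shoehorn from where it was at the start of the episode above 0.015 m).
It fails at once if the cologne bottle is moved more than 15 mm (distance of cologne from where it was at the start of the episode above 0.015 m).
It fails at once if the second key is moved more than 15 mm (distance of key_b from where it was at the start of the episode above 0.015 m).
It fails at once if the jar or the cologne bottle is tipped (angle between any of jar_mid, cologne's own z axis and vertical above 0.3 rad).
It also fails if it takes over 72 s, if anything falls off the work surface, if the arm or the gripper's body presses on something with over 40 N, if the wrist force passes 120 N, or if a joint passes its speed limit or range.

## Working session

There is one attempt and no reset: what is moved stays moved. The work goes in short steps, each a Python script; the robot and the scene stay as the last script left them, time stands still between calls to the robot, and variables do not carry over. Pictures are saved under pics/ and viewed, about 8 in all and at most 12, crops included, and the job is handed in when it is done.

```bash
mkdir -p pics; cat > h.py <<'E'
import numpy as np, cv2, json
from workcell import arm, optics
def snap(name,fn):
    c=optics.calibration(name); im=optics.capture(name)
    cv2.imwrite(f'pics/{fn}.png',im[:,:,::-1]); 
    json.dump({k:(np.array(v).tolist()) for k,v in c.items()},open(f'pics/{fn}.json','w')); return im
def cal(fn):
    c=json.load(open(f'pics/{fn}.json')); f=210/np.tan(np.radians(c['vfov']/2)); return f,c['cx'],c['cy'],np.array(c['camera_from_world'])
def ray(fn,u,v):
    f,cx,cy,T=cal(fn); R=T[:3,:3]; o=-R.T@T[:3,3]; d=R.T@np.array([(u-cx)/f,(v-cy)/f,1]); return o,d
def atz(fn,u,v,z):
    o,d=ray(fn,u,v); return o+d*(z-o[2])/d[2]
def proj(fn,p):
    f,cx,cy,T=cal(fn); q=T[:3,:3]@np.array(p)+T[:3,3]; return np.array([cx+f*q[0]/q[2],cy+f*q[1]/q[2]])
def big(fn,out,x0,y0,x1,y1,s):
    im=cv2.imread(f'pics/{fn}.png')[y0:y1,x0:x1]; cv2.imwrite(f'pics/{out}.png',cv2.resize(im,None,fx=s,fy=s,interpolation=cv2.INTER_CUBIC))
E
python3 - <<'E'
from h import *
for n in('scene','side','wrist'):
    snap(n,n+'0'); f,cx,cy,T=cal(n+'0'); print(n,f,cx,cy,-T[:3,:3].T@T[:3,3],T[:3,:3].round(2).tolist())
s=arm.read_state(); print({k:np.round(v,3).tolist() for k,v in s.items()})
a=cv2.imread('pics/scene0.png');b=cv2.imread('pics/side0.png')
E
```

```text
scene 418.6825389403509 276.44796883031614 202.20788222260362 [ 1.22186903 -0.24283532  0.67434542] [[0.36, 0.93, -0.0], [0.58, -0.23, -0.79], [-0.73, 0.28, -0.62]]
side 406.5540139650043 289.9167670960931 211.45682877613348 [0.30184155 0.73129223 0.57272849] [[-0.94, -0.33, -0.02], [-0.17, 0.53, -0.83], [0.28, -0.78, -0.55]]
wrist 333.6085045458794 279.4493349551816 214.06619976683578 [0.12821404 0.66666751 0.38303903] [[0.29, 0.96, -0.0], [0.93, -0.28, 0.25], [0.24, -0.07, -0.97]]
{'clock': 0.15, 'q': [-75.053, 26.887, -2.787, 87.858, 1.381, 65.375, -4.715], 'dq': [-0.02, -0.078, 0.033, -0.217, -0.019, -0.059, -0.03], 'effort': [0.001, -50.843, -0.081, -23.642, -0.061, 0.036, 0.0], 'tcp_pos': [0.193, 0.646, 0.241], 'ee_rot': [-179.914, 0.002, 163.401], 'contact_force': [-0.512, 0.614, -1.453], 'wrist_torque': [-0.013, 0.022, 0.086], 'finger_gap': 0.087}
```

View pics/scene0.png

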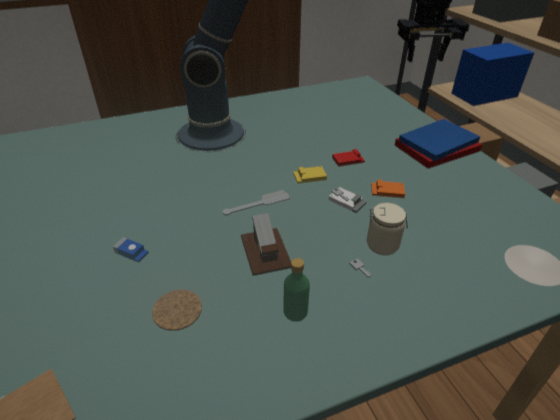

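View pics/side0.png

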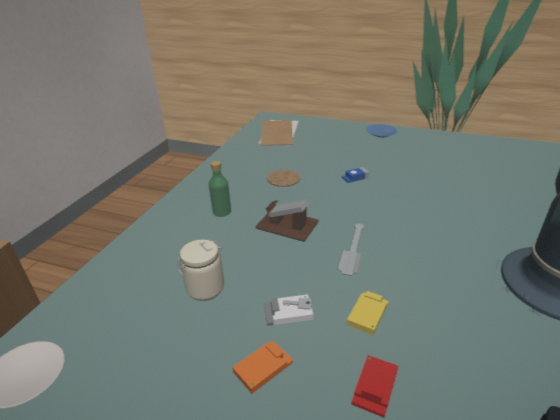

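Scene view: white pack with the key on top at (347,199). Possible confusions are the yellow (310,174), red (348,158) and orange (388,189) packs, and the second key at (361,268), which lies on the table. The stand is at (265,242), coaster (177,309), remote (131,249), jar (387,228), cologne (296,292) and shoehorn (258,203). I choose the white pack and its key, and will check both in crops.

```bash
python3 - <<'E'
from h import *
def c(fn,cx,cy,w,h,s):
    im=cv2.imread(f'pics/{fn}.png')[cy-h//2:cy+h//2,cx-w//2:cx+w//2]; return cv2.resize(im,None,fx=s,fy=s,interpolation=cv2.INTER_CUBIC)
# each 80x60 ->x5 =400x300
a=np.vstack([np.hstack([c('scene0',347,199,80,60,5),c('side0',290,308,80,60,5)]),np.hstack([c('scene0',265,240,80,60,5),c('side0',287,215,80,60,5)])])
cv2.imwrite('pics/comp.png',a)
for n,u,v,z in(('pack',347,199,.01),('coaster',177,309,.005),('remote',131,249,.015),('stand',265,242,.03),('jar',387,248,0),('col',297,313,0),('keyb',361,268,0),('shoe',258,203,0),('yel',310,174,0),('ora',388,189,0)): print(n,atz('scene0',u,v,z).round(3))
for n,u,v,z in(('pack',290,308,.01),('coaster',284,178,.005),('remote',355,176,.015),('jar',204,290,0),('col',221,211,0)): print('side',n,atz('side0',u,v,z).round(3))
E
```

```text
pack [0.488 0.238 0.01 ]
coaster [ 0.671 -0.238  0.005]
remote [ 0.478 -0.303  0.015]
stand [ 0.582 -0.022  0.03 ]
jar [0.672 0.241 0.   ]
col [ 0.762 -0.022  0.   ]
keyb [0.705 0.154 0.   ]
shoe [0.408 0.022 0.   ]
yel [0.336 0.204 0.   ]
ora [0.479 0.37  0.   ]
side pack [0.483 0.237 0.01 ]
side coaster [ 0.664 -0.233  0.005]
side remote [ 0.469 -0.287  0.015]
side jar [0.664 0.237 0.   ]
side col [ 0.763 -0.029  0.   ]
```

View pics/comp.png

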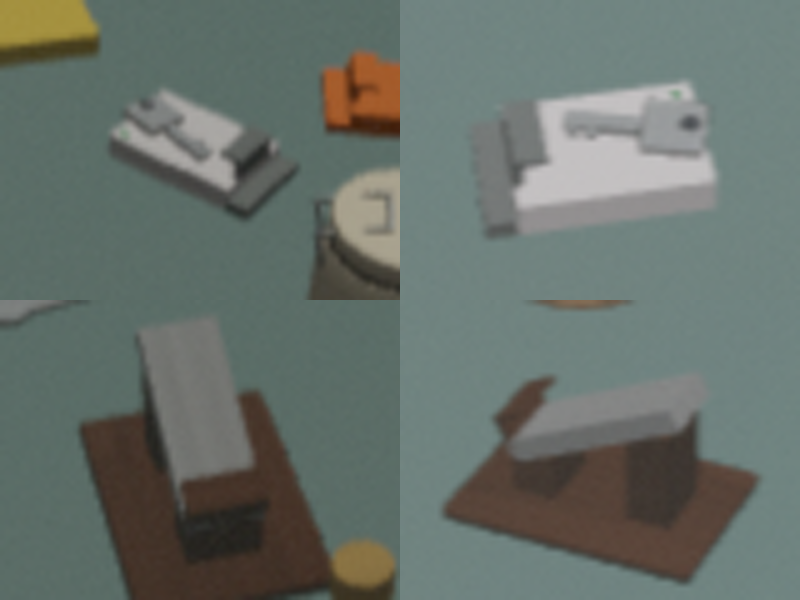

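The crops confirm it: the white pack with grey tongue and lip has the key on it, bow at the far end, and the bare stand's lip is at the +x-world end. Next I compute coarse yaws and fly the wrist camera over the pack.

```bash
python3 - <<'E'
from h import *
A=lambda u,v,z:atz('scene0',u,v,z)
d=A(329,197,.014)-A(353.4,207,.014); py=np.degrees(np.arctan2(d[1],d[0])); print('pack yaw',py,np.linalg.norm(d))
d=A(348,200,.018)-A(337,191,.02); print('key yaw',np.degrees(np.arctan2(d[1],d[0])))
a,b,c=A(241.4,235,.008),A(277,228.4,.008),A(291,265.6,.008)
print('foot',a,b,c,np.linalg.norm(a-b),np.linalg.norm(b-c),'ctr',(a+c)/2); d=b-c; print('stand yaw',np.degrees(np.arctan2(d[1],d[0])))
S=lambda u,v:atz('side0',247+(u-400)/5,185+(v-300)/5,.008)
a,b,c=S(445,512),S(690,580),S(757,480); print('side',a,b,c,np.linalg.norm(a-b),np.linalg.norm(b-c),(a+c)/2); d=b-a; print(np.degrees(np.arctan2(d[1],d[0])))
for yaw in range(-180,180,30):
    q=arm.solve_ik([.488,.238,.2],[180,0,yaw]); print(yaw,None if q is None else np.round(q))
E
```

```text
pack yaw -147.27020604083904 0.07069660124849741
key yaw 12.652608685636359
foot [ 0.517327   -0.05771919  0.008     ] [0.5262719  0.02833956 0.008     ] [0.64944077 0.01258764 0.008     ] 0.08652235735987715 0.12417202737815644 ctr [ 0.58338388 -0.02256577  0.008     ]
stand yaw 172.7120723062415
side [0.64385034 0.01973552 0.008     ] [0.51732812 0.03437884 0.008     ] [ 0.50996391 -0.05085134  0.008     ] 0.12736678675213164 0.0855477400992255 [ 0.57690712 -0.01555791  0.008     ]
173.3981228919876
-180 [-36.  17.   6. 109.  -2.  54.  62.]
-150 [-30.  17.  -0. 109.   0.  54.  90.]
-120 [-26.  17.  -6. 108.   2.  55. 118.]
-90 [-21.  18. -12. 108.   4.  55. 145.]
-60 [ -78.   28.   64.  111.  -30.   59. -150.]
-30 [ -78.   28.   64.  111.  -30.   59. -120.]
0 [ -60.   19.   37.  110.  -14.   55. -106.]
30 [-56.  18.  31. 110. -12.  55. -79.]
60 [-52.  18.  27. 110. -10.  54. -51.]
90 [-49.  18.  23. 110.  -8.  54. -22.]
120 [-45.  17.  18. 109.  -6.  54.   6.]
150 [-40.  17.  12. 109.  -4.  54.  34.]
```

```bash
python3 - <<'E'
from h import *
arm.reach([.472,.235,.19],[180,0,-167]); snap('wrist','w1'); s=arm.read_state(); print(s['clock'],s['tcp_pos'])
p=proj('w1',[.485,.237,.014]); print(p)
x0=int(np.clip(p[0]-100,0,360)); y0=int(np.clip(p[1]-75,0,270)); print(x0,y0)
big('w1','w1c',x0,y0,x0+200,y0+150,4)
E
```

```text
2.0167 [0.47178342 0.23623533 0.19012371]
[276.77123262 212.53493255]
176 137
```

View pics/w1c.png

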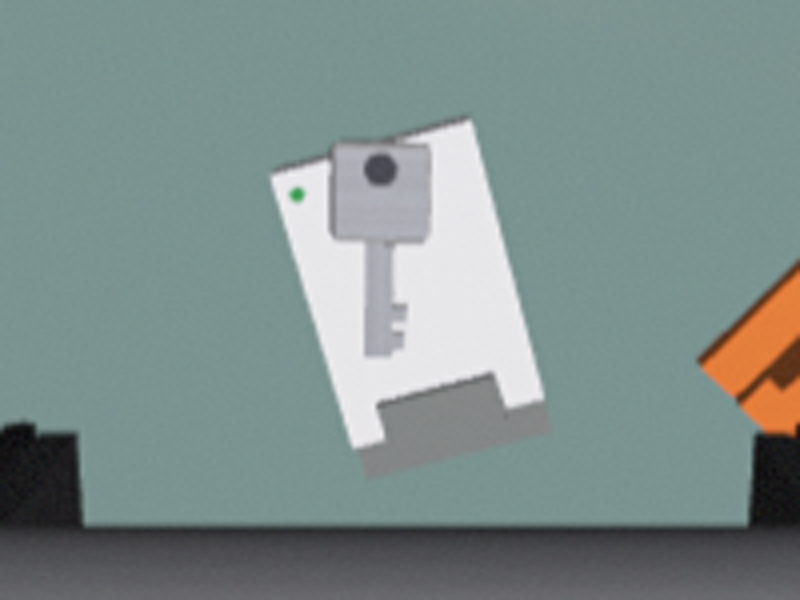

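Key is clear: bow centre at crop (381,193), shaft tip (377,355). Pack slab corners are (272,173), (470,118), (545,401), (353,449). Next: compute, check sizes, then take the key and photograph the stand and coaster on the way.

```bash
python3 - <<'E'
from h import *
P=lambda u,v,z:atz('w1',176+(u+.5)/4-.5,137+(v+.5)/4-.5,z)
B=np.mean([P(*c,.02) for c in((330,145),(431,147),(431,241),(330,239))],0); tip=P(377,355,.018)
w=np.linalg.norm(P(330,192,.02)-P(431,194,.02))
d=(P(330,239,.02)+P(431,241,.02)-P(330,145,.02)-P(431,147,.02)); ky=np.degrees(np.arctan2(d[1],d[0])); d2=tip-B; ky2=np.degrees(np.arctan2(d2[1],d2[0]))
print('bow',B,'w',w,'len',np.linalg.norm(tip[:2]-B[:2]),'yaw',ky,ky2)
c=[P(272,173,.014),P(470,118,.014),P(545,401,.014),P(353,449,.014)]
W1=np.linalg.norm(c[0]-c[1]);L1=np.linalg.norm(c[0]-c[3]);L2=np.linalg.norm(c[1]-c[2])
d=c[0]+c[1]-c[2]-c[3]; py=np.arctan2(d[1],d[0]); ctr=np.mean(c,0); mid=ctr-6e-3*np.array([np.cos(py),np.sin(py),0])
print('pack W',W1,'L',L1,L2,'slab ctr(grasp)',ctr,'yaw',np.degrees(py))
json.dump(dict(g=ctr.tolist(),yaw=float(np.degrees(py)),key=float(ky2)),open('pack.json','w'))
assert abs(w-.024)<.003 and abs(W1-.05)<.004
ky=(ky+ky2)/2; yaw=ky-180
arm.gripper_to(.042,10)
arm.reach([B[0],B[1],.09],[180,0,yaw]); arm.movel([B[0],B[1],.035],v=.08)
print(arm.read_state()['tcp_pos'])
arm.gripper_to(.018,10); s=arm.read_state(); print('gap',s['finger_gap'],s['contact_force'],s['clock'])
arm.movel([B[0],B[1],.12],v=.15)
arm.reach([.555,-.02,.24],[180,0,173]); arm.pause(.1); snap('wrist','w2'); print(arm.read_state()['tcp_pos'],arm.read_state()['finger_gap'])
arm.reach([.65,-.236,.12],[180,0,yaw]); arm.pause(.1); snap('wrist','w3'); s=arm.read_state(); print(s['tcp_pos'],s['clock'],yaw)
a=cv2.imread('pics/w2.png'); b=cv2.imread('pics/w3.png')
print(proj('w2',[.58,-.02,.05]),proj('w3',[.667,-.236,.005]))
cv2.imwrite('pics/w23.png',np.hstack([cv2.resize(a,(800,600),interpolation=cv2.INTER_CUBIC)[:,100:600],cv2.resize(b,(400,300))[:300,50:350].repeat(1,0).copy() if False else cv2.copyMakeBorder(cv2.resize(b,(400,300))[:,50:350],0,300,0,0,cv2.BORDER_CONSTANT)]))
E
```

```text
bow [0.45860231 0.22512979 0.02      ] w 0.0238904414132717 len 0.04041306287743653 yaw 12.706716120638701 11.412345667393314
pack W 0.049208434950156706 L 0.07274847105782341 0.07334192399110201 slab ctr(grasp) [0.48108512 0.23760416 0.014     ] yaw -151.77438234179886
[0.45899658 0.22530796 0.03532958]
gap 0.0236002597226701 [ 0.07813871 -0.84443488  2.47144394] 4.825
[ 0.55446213 -0.01785601  0.23905693] 0.023457854388130604
[ 0.65088065 -0.23381495  0.1211064 ] 7.9917 -167.940469105984
[279.55251851 222.10913769] [271.73431951 233.02691778]
```

View pics/w23.png

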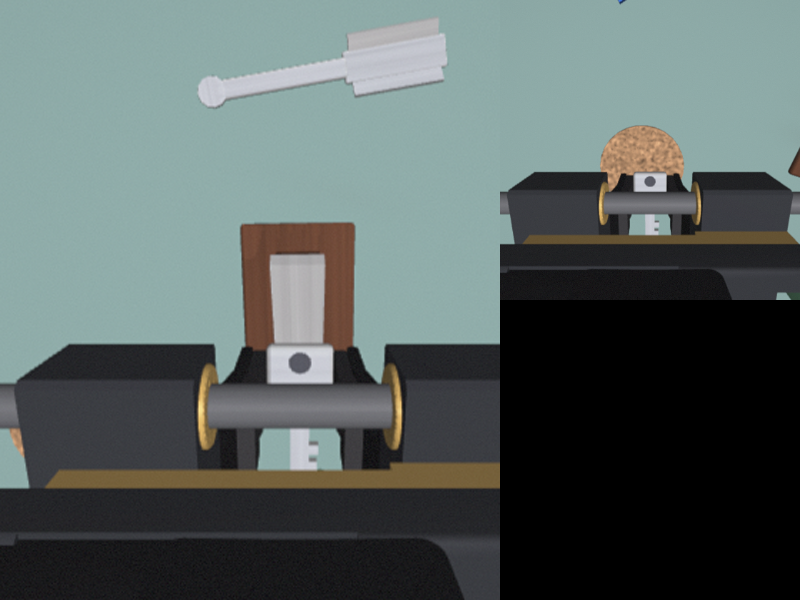

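Key is held in the gripper (its bow and shaft are visible). The coaster circle in the right panel runs from column 601 to 684 with its top at row 125. Placing the key.

```bash
python3 - <<'E'
from h import *
R=lambda u,v:atz('w3',(u-450)*1.4,v*1.4,.005)
C=R(642.5,166.5); print('coaster',C,np.linalg.norm(R(601,166)-R(684,166)))
C=np.array([C[0],C[1]]); yaw=-167.94; k=np.radians(12.06); T=C-.017*np.array([np.cos(k),np.sin(k)])
arm.movel([T[0],T[1],.045],v=.15); arm.movel([T[0],T[1],.0262],v=.04)
s=arm.read_state(); print(s['tcp_pos'],s['contact_force'])
arm.gripper_to(.05); arm.movel([T[0],T[1],.14],v=.2); arm.pause(.1); snap('wrist','w4')
a=arm.read_state(); print(a['clock'],a['finger_gap'])
arm.reach([.50,-.012,.22],[180,0,173]); arm.gripper_to(.087); snap('wrist','w5'); s=arm.read_state(); print(s['tcp_pos'],s['clock'])
p=proj('w4',[*C,.005]); q=proj('w5',[.58,-.018,.05]); print(p,q)
a=cv2.imread('pics/w4.png'); b=cv2.imread('pics/w5.png')
x0=int(np.clip(q[0]-62,0,436)); y0=int(np.clip(q[1]-75,0,270)); x1=int(np.clip(p[0]-75,0,410)); y1=int(np.clip(p[1]-75,0,270)); print(x0,y0,x1,y1)
L=cv2.resize(b[y0:y0+150,x0:x0+125],None,fx=4,fy=4,interpolation=cv2.INTER_CUBIC)
r=cv2.resize(a[y1:y1+150,x1:x1+150],(300,300)); cv2.imwrite('pics/w45.png',np.hstack([L,cv2.copyMakeBorder(r,0,300,0,0,cv2.BORDER_CONSTANT)]))
E
```

```text
coaster [ 0.66744476 -0.23775999  0.005     ] 0.09428258969315893
[ 0.65062838 -0.24110236  0.02600124] [-0.7187537   0.67966907  1.0017776 ]
10.8833 0.04985684686794514
[ 0.50000626 -0.01197202  0.2200325 ] 12.9333
[277.70378238 231.03465959] [282.69907346 278.18364387]
220 203 202 156
```

View pics/w45.png

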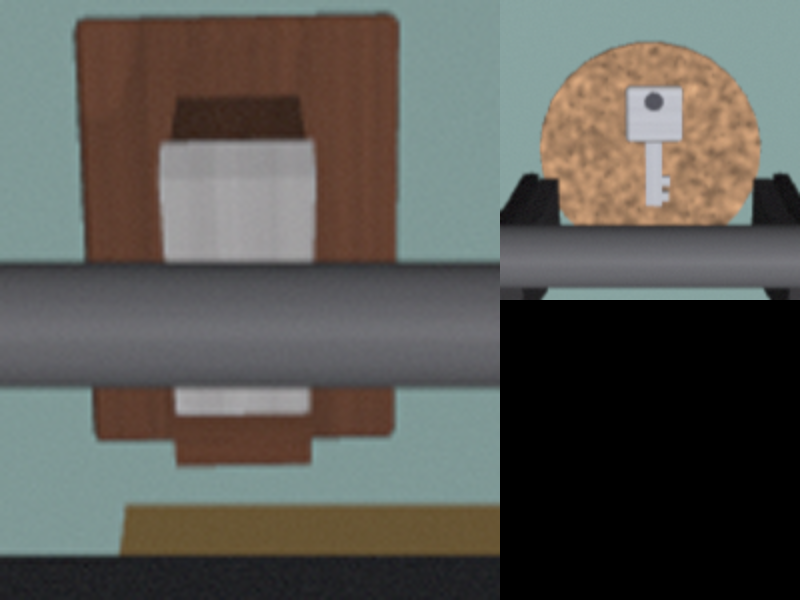

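Key lies flat on the coaster's middle. Stand in the crop: upper bed edge (162,178)-(314,177), lower end edge (160,143)-(315,140), lip edge (175,414)-(310,413), foot corners (78,19), (397,14), (97,440), (394,436). I fit the bed pose to these.

```bash
cat >> h.py <<'E'
from scipy.spatial.transform import Rotation as Ro
from scipy.optimize import least_squares
def bedR(yaw): return (Ro.from_euler('z',yaw,degrees=True)*Ro.from_euler('y',-25,degrees=True)).as_matrix()
E
python3 - <<'E'
from h import *
px=lambda u,v:np.array([220+(u+.5)/4-.5,203+(v+.5)/4-.5])
# +y of bed: bed x toward robot => y points to world -y (right as seen from robot)
d=proj('w5',[.58,-.05,.05])-proj('w5',[.58,.02,.05]); print('world -y in image',d)
s=1 if d[0]<0 else -1   # bed +y ~ world -y
l=18*s
obs=[((48,l,0),(162,178)),((48,-l,0),(314,177)),((48,l,-12),(160,143)),((48,-l,-12),(315,140)),((-31,l,11.5),(175,414)),((-31,-l,11.5),(310,413))]
foot=[((65,45*s),(78,19)),((65,-45*s),(397,14)),((-65,45*s),(97,440)),((-65,-45*s),(394,436))]
def res(p):
    r=[]
    R=bedR(p[2]);o=np.array([p[0],p[1],.055])
    for b,i in obs: r.append(proj('w5',o+R@np.array(b)/1e3)-px(*i))
    return np.ravel(r)
f=least_squares(res,[.58,-.018,173]); print(f.x,f.fun.round(1).tolist())
def rf(p):
    R=Ro.from_euler('z',p[2],degrees=True).as_matrix();o=np.array([p[0],p[1],.008])
    return np.ravel([proj('w5',o+R@np.array([*b,0])/1e3)-px(*i) for b,i in foot])
g=least_squares(rf,[.58,-.018,173]); print('foot',g.x,g.fun.round(1).tolist())
# compare: w2 (scaled crop) points
q=lambda u,v:np.array([(u+100)*.7,v*.7])
o=np.array([f.x[0],f.x[1],.055]);R=bedR(f.x[2])
for b,i in(((48,l,-12),(270,255)),((48,-l,-12),(325,254))): print('w2',proj('w2',o+R@np.array(b)/1e3)-q(*i))
for n in('scene0','side0'): print(n,[proj(n,o+R@np.array(b)/1e3).round(1).tolist() for b in((48,18,0),(48,-18,0),(-31,18,13),(-31,-18,13))])
json.dump(f.x.tolist(),open('bed.json','w'))
# IK checks
bz=R[:,2]
# tool: z=-bedz, x = +bed x (yaw like)  -> y=-bedy
for sg in(1,-1):
    M=np.column_stack([sg*R[:,0],-sg*R[:,1],-bz]); e=Ro.from_matrix(M).as_euler('xyz',degrees=True)
    for b in((6,0,21),(22,0,60)):
        k=arm.solve_ik(o+R@np.array(b)/1e3,e); print(sg,e,None if k is None else np.round(k,1))
E
```

```text
world -y in image [-68.35540832   7.70687632]
[ 5.79413000e-01 -2.09164268e-02  1.73847197e+02] [-0.8, -0.8, 0.7, -1.1, 0.2, -1.1, -0.2, -0.9, -0.5, 2.4, 0.5, 2.2]
foot [ 5.79250223e-01 -2.06274005e-02  1.73996787e+02] [-1.4, -0.5, 1.4, -0.6, -0.8, 0.8, 0.7, 0.7]
w2 [ 0.0903478  -1.64804586]
w2 [-0.65729316 -1.36175125]
scene0 [[252.2, 214.9], [267.8, 212.2], [260.5, 245.2], [276.8, 242.1]]
side0 [[306.9, 199.3], [300.6, 207.0], [277.5, 200.1], [270.6, 207.5]]
1 [180.         -25.         173.84719654] [-15.1  42.4  22.2  92.6 -15.9  73.7  96.9]
1 [180.         -25.         173.84719654] [-15.1  39.6  22.4  91.1 -14.6  77.7  95.9]
-1 [180.          25.          -6.15280346] [-30.9  51.   49.9  93.6 -33.2  80.  -66.4]
-1 [180.          25.          -6.15280346] [-31.4  48.1  51.   92.1 -31.   83.4 -67.7]
```

Bed and foot fits agree within 0.3 mm and 0.2°. Now I grasp the pack, lay it 18 mm up the slope, then slide it with force checks.

```bash
cat >> h.py <<'E'
def bed():
    x,y,yaw=json.load(open('bed.json')); R=bedR(yaw); return np.array([x,y,.055]),R,Ro.from_matrix(np.column_stack([R[:,0],-R[:,1],-R[:,2]])).as_euler('xyz',degrees=True)
def tobed(p):
    o,R,_=bed(); return R.T@(np.array(p)-o)*1e3
def W(b):
    o,R,_=bed(); return (o+R@np.array(b)/1e3).tolist()
def st():
    s=arm.read_state(); return tobed(s['tcp_pos']), bed()[1].T@np.array(s['contact_force']), s
def lower(x,y,z0,z1,thr,step=.7):
    arm.movel(W([x,y,z0]),v=.1); arm.pause(.15); b=st()[1]; z=z0
    while z>z1:
        z-=step; arm.movel(W([x,y,z]),v=.02); p,f,_=st(); 
        if f[2]-b[2]>thr: break
    print('lower: cmd',z,'tcp',p.round(2),'df',(f-b).round(1),'clock',st()[2]['clock']); return z
def slide(x,y,z,x1,thr,step=1.5):
    arm.pause(.1); b=st()[1]
    while x>x1:
        x-=step; arm.movel(W([x,y,z]),v=.03); p,f,_=st()
        if f[0]-b[0]>thr: break
    print('slide: cmd',x,'tcp',p.round(2),'df',(f-b).round(1),'gap',st()[2]['finger_gap'],'clock',st()[2]['clock']); return x
E
python3 - <<'E'
from h import *
d=json.load(open('pack.json')); g=d['g']; o,R,e=bed()
arm.reach([g[0],g[1],.10],[180,0,d['yaw']]); arm.movel([g[0],g[1],.0225],v=.1); arm.pause(.1)
zt=arm.read_state()['tcp_pos'][2]
arm.gripper_to(.045,30); s=arm.read_state(); print(zt,s['tcp_pos'],'gap',s['finger_gap'],s['clock'])
if s['finger_gap']<.047: raise SystemExit
h=(s['tcp_pos'][2]-.007)*1e3
arm.movel([g[0],g[1],.16],v=.2)
x=18+6
arm.reach(W([x,0,80]),e); print('gap',arm.read_state()['finger_gap'])
z=lower(x,0,7+h+5,7+h-4,5)
json.dump([x,z,h],open('lay.json','w'))
arm.gripper_to(.056); arm.pause(.15); snap('side','s1'); snap('scene','sc1'); print(st()[0],st()[2]['clock'])
a=cv2.imread('pics/side0.png'); 
c=lambda fn,x,y:cv2.resize(cv2.imread(f'pics/{fn}.png')[y-40:y+40,x-50:x+50],(400,320),interpolation=cv2.INTER_CUBIC)
cv2.imwrite('pics/lay.png',np.hstack([c('sc1',265,235),c('s1',290,205)]))
E
```

```text
0.02320917820585651 [0.48108833 0.23756926 0.02249601] gap 0.049707811594983 15.7667
gap 0.04961271734556974
lower: cmd 21.896013915661932 tcp [2.392e+01 1.000e-02 2.289e+01] df [ 2.1 -0.4  7. ] clock 20.525
[23.98471035  0.03012446 21.87152426] 21.225
```

View pics/lay.png

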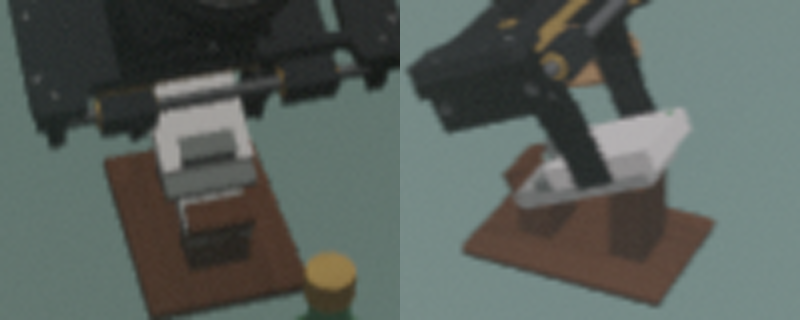

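The pack lies flat up the slope with its tongue short of the lip, and the fingers are beside it. Regrip and slide.

```bash
python3 - <<'E'
from h import *
x,z,h=json.load(open('lay.json'))
arm.movel(W([x,0,z]),v=.05)
arm.gripper_to(.045,20); print('gap',arm.read_state()['finger_gap'])
x1=slide(x,0,z,6-5,9)
arm.gripper_to(.062); arm.pause(.1); print('released',st()[0],st()[2]['clock'])
arm.movel(W([x1,0,95]),v=.2)
# move toward the remote, looking back via scene/side
arm.reach([.455,-.29,.2],[180,0,173]); arm.pause(.05); snap('wrist','w6'); snap('scene','sc2'); snap('side','s2'); print(st()[2]['clock'],st()[2]['tcp_pos'])
c=lambda fn,x,y:cv2.resize(cv2.imread(f'pics/{fn}.png')[y-30:y+30,x-40:x+40],(400,300),interpolation=cv2.INTER_CUBIC)
p=proj('w6',[.473,-.295,.02]).astype(int); print(p)
x0=int(np.clip(p[0]-66,0,560-133)); y0=int(np.clip(p[1]-75,0,270)); print(x0,y0)
L=cv2.resize(cv2.imread('pics/w6.png')[y0:y0+150,x0:x0+100],None,fx=4,fy=4,interpolation=cv2.INTER_CUBIC)
cv2.imwrite('pics/home1.png',np.hstack([L,np.vstack([c('sc2',265,235),c('s2',290,210)])]))
E
```

```text
gap 0.049529863672397305
slide: cmd 1.5 tcp [4.870e+00 2.000e-02 2.189e+01] df [13.2 -0.2  7.1] gap 0.04989391640515011 clock 25.6333
released [1.40641923e+00 1.80072665e-02 2.18576865e+01] 26.3
28.225 [ 0.4562235  -0.28889991  0.19946443]
[274 215]
208 140
```

View pics/home1.png

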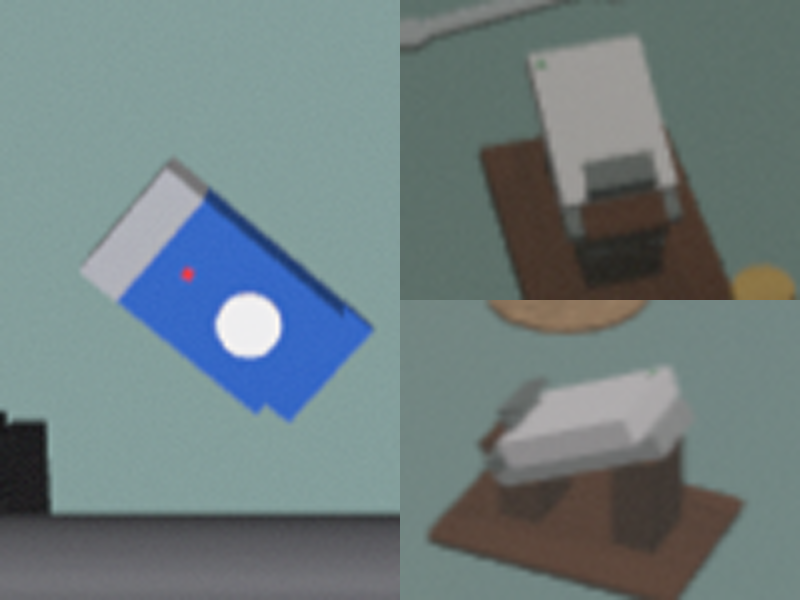

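The pack sits on the bed with its tongue under the stand's lip and square. The remote is clear: cap corners at crop (82,270), (169,164), block end (258,412), (342,316), tongue end (291,421), (374,328). Fit its pose, then grasp and lay it 16 mm up from home.

```bash
python3 - <<'E'
from h import *
px=lambda u,v:np.array([208+(u+.5)/4-.5,140+(v+.5)/4-.5])
pts=[((34,1,20),(82,270)),((34,-1,20),(169,164)),((-23,1,20),(258,412)),((-23,-1,20),(342,316)),((-34,1,6),(291,421)),((-34,-1,6),(374,328))]
best=None
for s in(17,-17):
  for y0 in range(-180,180,60):
    def res(p):
        R=Ro.from_euler('z',p[2],degrees=True).as_matrix()
        return np.ravel([proj('w6',np.array([p[0],p[1],0])+R@np.array([b[0],b[1]*s,b[2]])/1e3)-px(*i) for b,i in pts])
    f=least_squares(res,[.473,-.295,y0])
    if best is None or f.cost<best.cost: best=f
p=best.x; p[2]=(p[2]+180)%360-180; print(p,best.fun.round(1).tolist())
k=np.radians(p[2]); g=p[:2]+.006*np.array([np.cos(k),np.sin(k)]); print('grasp',g)
json.dump([*g,p[2]],open('rem.json','w'))
for yaw in(p[2],): print(arm.solve_ik([*g,.022],[180,0,yaw]))
o,R,e=bed()
for b in((30,0,38),(30,0,90)): print(arm.solve_ik(W(b),e))
E
```

```text
[   0.47227364   -0.30390642 -137.64502298] [-0.1, -0.1, 0.0, 0.6, -0.4, 0.1, 0.7, -0.3, -0.4, -0.1, 0.1, -0.2]
grasp [ 0.46783973 -0.30794875]
[ 39.5332503   33.29574614 -13.71800326 112.90147765  13.03242588
  35.26081941 149.65355497]
[-13.1845543   38.85640677  18.65065629  94.0058499  -12.89473233
  74.57102453  94.27228199]
[-13.34410129  37.69899156  19.8145111   89.00516766 -12.50459234
  80.77377714  93.92357353]
```

```bash
python3 - <<'E'
from h import *
gx,gy,yaw=json.load(open('rem.json')); o,R,e=bed()
arm.gripper_to(.075,25)
arm.reach([gx,gy,.10],[180,0,yaw]); arm.movel([gx,gy,.0225],v=.1); arm.pause(.15)
arm.gripper_to(.03,25); s=arm.read_state(); print(s['tcp_pos'],'gap',s['finger_gap'],s['clock'],s['q'].round(1) if hasattr(s['q'],'round') else s['q'])
if not .032<s['finger_gap']<.037: raise SystemExit
h=(s['tcp_pos'][2]-.010)*1e3
arm.movel([gx,gy,.15],v=.2)
x=30
arm.reach(W([x,0,100]),e); print('gap',arm.read_state()['finger_gap'])
z=lower(x,0,24+h+5,24+h-4,5)
json.dump([x,z,h],open('lay2.json','w'))
arm.gripper_to(.04); arm.pause(.15); snap('side','s3'); snap('scene','sc3'); print(st()[0],st()[2]['clock'])
c=lambda fn,x,y:cv2.resize(cv2.imread(f'pics/{fn}.png')[y-40:y+40,x-50:x+50],(400,320),interpolation=cv2.INTER_CUBIC)
cv2.imwrite('pics/lay2.png',np.hstack([c('sc3',265,235),c('s3',290,205)]))
E
```

```text
[ 0.46786227 -0.30795107  0.02247376] gap 0.033744142783065104 31.55 [ 45.3  34.3 -21.4 112.5  20.1  36.7 143.4]
gap 0.033440199798223456
lower: cmd 35.87375865469388 tcp [ 2.990e+01 -2.000e-02  3.689e+01] df [1.9 0.5 5.3] clock 36.4167
[ 2.99831312e+01 -1.71127358e-02  3.58551889e+01] 37.1167
```

View pics/lay2.png

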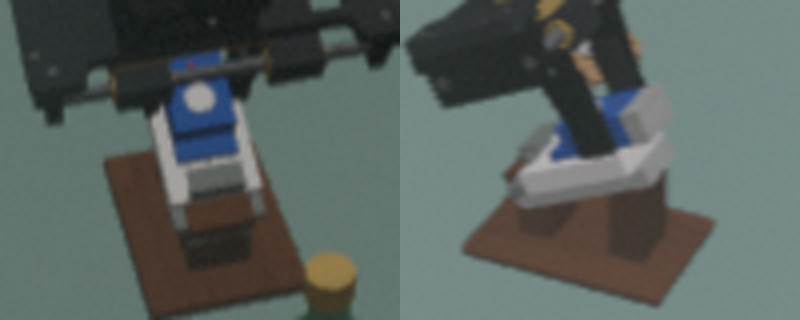

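The remote lies flat and square on the pack, above its lip. Regrip and slide home.

```bash
python3 - <<'E'
from h import *
x,z,h=json.load(open('lay2.json'))
arm.gripper_to(.03,20); print('gap',arm.read_state()['finger_gap'])
x1=slide(x,0,z,14-5,9)
arm.gripper_to(.05); arm.pause(.1); print('released',st()[0],st()[2]['clock'])
arm.movel(W([x1,0,120]),v=.2)
arm.reach([.50,-.012,.22],[180,0,173]); arm.gripper_to(.087); arm.pause(.05); snap('wrist','w7')
arm.reach([.40,-.16,.3],[180,0,173]); snap('scene','sc4'); snap('side','s4'); print(st()[2]['clock'])
c=lambda fn,x,y:cv2.resize(cv2.imread(f'pics/{fn}.png')[y-30:y+30,x-40:x+40],(400,300),interpolation=cv2.INTER_CUBIC)
L=cv2.resize(cv2.imread('pics/w7.png')[203:353,233:333],None,fx=4,fy=4,interpolation=cv2.INTER_CUBIC)
cv2.imwrite('pics/home2.png',np.hstack([L,np.vstack([c('sc4',265,230),c('s4',290,205)])]))
# expected corners of home remote/pack
for n in('w7','sc4','s4'):
    f={'w7':lambda q:(q-[233,203])*4,'sc4':lambda q:(q-[225,200])*5+[400,0],'s4':lambda q:(q-[250,175])*5+[400,300]}[n]
    print(n,'remote top',[f(proj(n.replace('x','x'),W(b))).round().tolist() for b in((42,17,34),(42,-17,34),(-15,17,34),(-15,-17,34))],'pack top',[f(proj(n,W(b))).round().tolist() for b in((42,25,14),(42,-25,14))])
E
```

```text
gap 0.033548864720963294
slide: cmd 10.5 tcp [ 1.306e+01 -2.000e-02  3.594e+01] df [ 9.7 -0.4  4.8] gap 0.033820760743953515 clock 40.7833
released [ 1.04468457e+01 -5.01747699e-03  3.58549914e+01] 41.5083
44.5667
w7 remote top [[105.0, 308.0], [266.0, 306.0], [118.0, 463.0], [261.0, 461.0]] pack top [[73.0, 237.0], [298.0, 234.0]]
sc4 remote top [[546.0, 52.0], [622.0, 39.0], [575.0, 172.0], [653.0, 158.0]] pack top [[525.0, 75.0], [635.0, 56.0]]
s4 remote top [[644.0, 361.0], [613.0, 396.0], [545.0, 383.0], [512.0, 417.0]] pack top [[668.0, 390.0], [623.0, 443.0]]
```

View pics/home2.png

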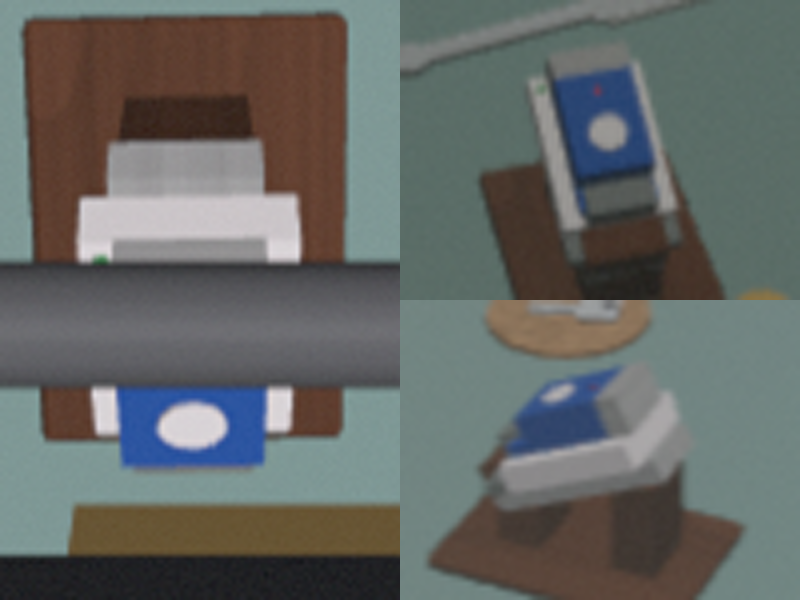

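Final view: the remote is under the pack's lip, the pack under the stand's lip, both square, and the key is on its coaster. Edges match the home projections within about 2 mm. Handing in.

```bash
python3 -c "
from h import *
arm.pause(.3); arm.finish_job(); print(arm.read_state()['clock'])"
```

```text
the job is handed in; nothing more can be done
the job is handed in; nothing more can be done
```

The door chime is assembled on its stand and the job is handed in. The last clock reading before hand-in was 44.6 s, against the 72 s limit; no verdict was reported.

- **Key:** I took it off the pack and laid it on the coaster. In the picture it lies flat near the middle.
- **Pack:** I laid it flat about 18 mm up the slope, let it settle, regripped and slid it down to a firm stop. The force there rose about 13 N.
- **Remote:** I laid it flat on the pack about 16 mm above home, then slid it down the same way. The force at the stop rose about 10 N.

**Last checks:** The final pictures show both tongues under their lips, with both parts flat, square and centred. Visible edges match the computed home positions within about 2 mm. Both slides stopped about 1 mm further down than computed, which fits a small error in my estimate of the stand's position. In the views I checked, nothing else looked disturbed. I did not measure the jar, cologne bottle, shoehorn or second key again at the end.

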